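# Sort the strip-down parts at the trap test rig

## Robot

A 6-joint arm with a two-finger parallel gripper is mounted at the origin on the work surface. World frame = base frame: x ahead of the robot, y to its left, z up, the work surface at z = 0. Lengths are in mm, angles in rad, forces in N, time in s.
With the tool pointing down it reaches from about 325 to 850 mm from the base axis. Payload 15.5 kg.
Tool frame: the origin (TCP) lies on the centre line of the jaws, within the pads' length; the fingertips stand 8 mm ahead of it and the grasp point (between the pads) lies 11 mm behind it; z points along the fingers, x is the direction in which the jaws open and shut, and the axes are right-handed (so a half turn about z gives the same grasp; the last joint's range is limited). The gripper opens to 91 mm and grips with 3 to 60 N. Pads are 32 mm wide; open, the fingers measure 118 mm over their backs; the gripper's body (76 mm by 178 mm) begins 60 mm behind the grasp point.
Start: joints at [1.248, 0.494, 1.345, -0, 1.302, -0.096], TCP at [141.142, 608.856, 221.915] pointing down, gripper open.
Joint ranges: [-2.91, 2.91], [-0.82, 2.16], [0.22, 2.67], [-1.22, 4.37], [0.12, 2.79], [-3.08, 3.08]. Speed limits (rad/s): [1.89, 1.89, 2.57, 3.01, 3.01, 3.01].

## Interface

Orientations are given as a unit quaternion [x, y, z, w].
In Python, from rig import get_obs, read_camera, camera_model, job_done gives the robot as it stands.
- The arm moves only by the shell command python3 -m crank 'ROWS' [OPENING] [FORCE]. ROWS is text: rows parted by semicolons, each of 4 numbers parted by spaces: the shift along the tool's x, y, z in cm, then the turn about the tool's z in rad. In form: dx dy dz spin; .... A call has 1 to 8 rows; each row is the pose to reach, as a shift and turn from the pose commanded when the call began, along the tool's axes at that moment; what a row does not reach only later rows make up. A row lasts 1/8 s, in which the tool goes at most 62.5 mm and 10.7 degrees, less where a joint would pass 70% of its speed; a pose out of reach is approached as far as the arm can. A call with a gripper value outside its range is refused whole. OPENING is the opening in per cent of the stroke, from 0 (shut) to 100 (fully open), set as the call begins (- or left out, the last holds). The fingers move at their own pace and stop on an object; FORCE is the grip in N (left out, the last holds). Time passes only in rows, so rows that repeat a pose let the fingers close. It gives the time, the measured TCP pose, the force and the opening at its end, in the units of the state.
- get_obs(): the state, without advancing time (a new reading comes with each control period).
- read_camera(name): name is "scene" or "top"; returns the picture (400x640x3 uint8, red, green, blue); there is no depth.
- camera_model(name): a dict with "mtx" (3x3 intrinsics, pixels), "R" (3x3) and "t" (3): a world point X has camera coordinates R X + t. Camera axes: x right, y down, z forward; pixel columns grow to the right and rows downward; lengths in mm; the calibration is good to about 2 mm. A picture is of the moment at which its call begins. camera_model takes no time and is no camera call.
- job_done(): hands the job in, once; it reports no verdict.
The state is a dict: "time": time; "qpos": joint angles; "qvel": joint speeds; "tau": joint torques, N m; "eef_pos": TCP position; "orientation": TCP orientation; "ft_force": force on the tool from outside, world axes, zero at the start; "wrist_torque": the same for the moment, N m; "grip_width": finger opening in mm.
Only numpy, scipy, OpenCV 4.12 (cv2) and the standard library are available. Lean on these libraries where they do the work, as an engineer would, in place of code of your own. Each camera call takes 0.05 s, during which the arm holds its last target.

## Task

The parts from the last trap test lie mixed on the console shelf: put each kind back where it belongs. Both stainless tees go into the square sheet-metal bin, each lying flat on its floor; the two copper coupons go on the white plastic rack, each centred in a bay of its own and laid straight across the two ribs; the green trap cover goes dome up, flat inside the round rubber-lined dish. Set the parts down rather than dropping or knocking them, and leave the stopwatch and the spanner where they lie.

Things in the scene. Friction and masses are not known exactly. Their poses are not given: they have to be found in the camera images.
- tee_a: Stainless threaded pipe tee lying flat, three equal open ends 30 mm across (reinforced rims, 10 mm long; barrel between them 26 mm across). Run 54 mm long between its flat end faces, branch end face 28 mm from the run's axis. About 220 g. Origin: underside, directly below where run and branch axes cross (those axes are 15 mm above it). x along the run, y towards the branch end, z up. The two tees are alike.
- tee_b: Stainless threaded pipe tee lying flat, three equal open ends 30 mm across (reinforced rims, 10 mm long; barrel between them 26 mm across). Run 54 mm long between its flat end faces, branch end face 28 mm from the run's axis. About 220 g. Origin: underside, directly below where run and branch axes cross (those axes are 15 mm above it). x along the run, y towards the branch end, z up. The two tees are alike.
- coupon_a: Flat copper corrosion test coupon, 76 mm long, 20 mm wide, 6 mm thick, a small hole near its +x end, about 80 g, lying flat. Origin: centre of the underside. x along its length, z up. The two coupons are alike and interchangeable.
- coupon_b: Flat copper corrosion test coupon, 76 mm long, 20 mm wide, 6 mm thick, a small hole near its +x end, about 80 g, lying flat. Origin: centre of the underside. x along its length, z up. The two coupons are alike and interchangeable.
- cover: Glossy green cast steam trap cover: round bolting flange 84 mm across and 10 mm thick, on it a straight-sided round dome 52 mm across from 10 to 40 mm height, topped by a small steel plug 21 mm across from 40 to 48 mm height. About 500 g. Starts dome up. Origin: centre of the flat underside, z up.
- bin: Fittings bin: square open sheet-metal bin, 135 mm by 135 mm outside, walls 1.5 mm thick and 36 mm high (the front one, -x, is 24 mm high and carries a blank card), inner floor 3 mm above the bench. Fixed. Inside 132 mm by 132 mm. Origin: centre of the underside; x and y square to the walls, z up.
- rack: Coupon rack: white plastic base 100 mm (x) by 160 mm (y), 6 mm thick, with two raised grey ribs running along y at x = -22 and +22 mm, each 8 mm wide, their tops 16 mm above the bench. Steel pins 5 mm thick and 8 mm tall stand on each rib at y = -75, 0 and +75 mm and part the rack into two bays, centred at y = -40 and y = +40 mm. A coupon lies flat across both ribs, its length along the rack's x, centred in a bay. Fixed. Origin: centre of the underside, z up.
- dish: Cover dish: round shallow steel dish, 120 mm across outside, 114 mm inside, rim 10 mm above the bench, black rubber lining whose top is 5 mm above the bench. Fixed. Origin: centre of the underside, z up.
- stopwatch: Chrome stopwatch with white dial lying on its back, 54 mm across, 13 mm thick, crown towards its +x. Bystander, to be left alone. Origin: centre of the underside.
- spanner: Steel spanner about 170 mm long lying flat. Bystander, to be left alone. Its x runs along it, handle to -x; origin on the underside near its middle.
There are look-alikes about, which are no part of the job. What is shaped like the tee_b but pink is not meant.

How it is judged:
By the outcome, as a careful person would: the job done as asked, in the order asked, and still so for the second after the job is handed in, with the robot touching nothing.
It also fails if it takes over 115 s, if anything falls off the work surface, if the arm or the gripper's body presses on something with over 40 N, if the wrist force passes 120 N, or if a joint passes its speed limit or range.

## Working session

There is one attempt and no reset: what is moved stays moved. The work goes in short steps, Python scripts to look and compute and a shell command to move; the robot and the scene stay as the last step left them, time stands still between calls to the robot, and variables do not carry over. Pictures are saved under pics/ and viewed, and the job is handed in when it is done.

```bash
ls; mkdir -p pics
python3 - <<'E'
from rig import *
import cv2
o=get_obs();print(o)
for n in("scene","top"):
    im=read_camera(n);cv2.imwrite(f"pics/{n}0.png",im[:,:,::-1]);m=camera_model(n);print(n,m)
E
```

```text
pics
{'time': 0.0, 'qpos': array([ 1.24751369e+00,  4.94220725e-01,  1.34611910e+00, -1.75639522e-05,
        1.30250810e+00, -9.54517796e-02]), 'qvel': array([ 0.0016156 , -0.00017983, -0.00042202, -0.00091369,  0.00034994,
        0.00077787]), 'tau': array([ 3.25387511e-03, -8.78832364e+01, -3.81842387e+01,  7.08205928e-02,
        5.34361729e-02, -1.32705786e-04]), 'eef_pos': array([141.02101067, 608.50366157, 221.31899557]), 'orientation': array([ 7.82898440e-01,  6.22149210e-01, -5.21745327e-04,  3.48974450e-04]), 'ft_force': array([-0.71707317,  0.03531434, -0.07921181]), 'wrist_torque': array([ 0.00838689,  0.01308408, -0.03497422]), 'grip_width': 91.20360190459563}
scene {'mtx': array([[501.80566503,   0.        , 321.19185337],
       [  0.        , 501.80566503, 199.44809015],
       [  0.        ,   0.        ,   1.        ]]), 'R': array([[ 4.09479594e-01,  9.12319156e-01, -4.68305907e-04],
       [ 6.72924072e-01, -3.02377541e-01, -6.75085932e-01],
       [-6.16035433e-01,  2.76118779e-01, -7.37738955e-01]]), 't': array([-212.46183175, -306.76230688, 1911.479048  ])}
top {'mtx': array([[496.3831403 ,   0.        , 319.7045106 ],
       [  0.        , 496.3831403 , 203.40995987],
       [  0.        ,   0.        ,   1.        ]]), 'R': array([[-0.0133981 , -0.99982565, -0.01300593],
       [-0.98557682,  0.01539939, -0.16852654],
       [ 0.16869744,  0.01056041, -0.98561131]]), 't': array([  25.67862288,  485.66353948, 1155.49541643])}
```

View pics/scene0.png

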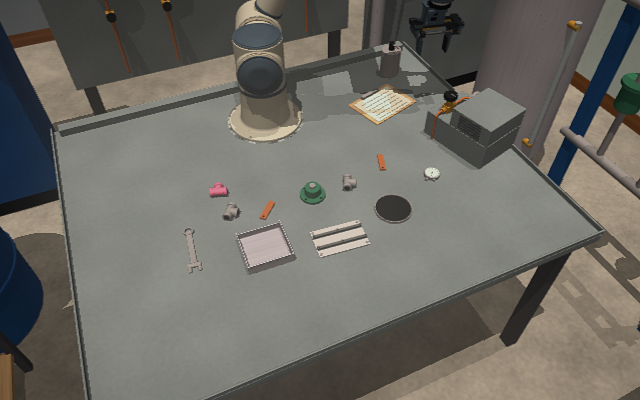

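View pics/top0.png

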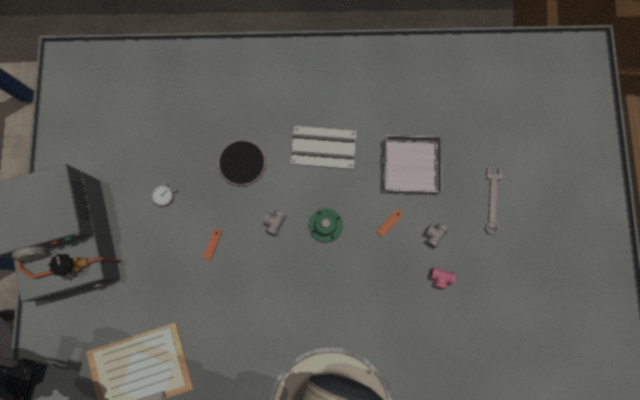

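The top view shows the pieces. Grey tees are at (274,222) and (435,234). The pink decoy tee is at (442,278). Coupons are at (213,245) and (390,223), and the cover is at (325,225). Targets are the dish (242,163), rack (324,148) and bin (411,165). The bystanders are the stopwatch (163,196) and spanner (493,200). I pick the grey tees, not the pink one, and will check them in a close crop.

```bash
cat > h.py <<'E'
import numpy as np, cv2
from rig import *
M={n:camera_model(n) for n in("scene","top")}
def ray(n,uv,z):
    m=M[n];d=m["R"].T@np.linalg.inv(m["mtx"])@np.array([uv[0],uv[1],1.]);c=-m["R"].T@m["t"]
    return c+d*(z-c[2])/d[2]
def proj(n,X):
    m=M[n];p=m["mtx"]@(m["R"]@np.asarray(X,float)+m["t"]);return p[:2]/p[2]
E
python3 - <<'E'
import cv2
t=cv2.imread('pics/top0.png');s=cv2.imread('pics/scene0.png')
cv2.imwrite('pics/c1.png',cv2.resize(t[115:295,200:460],None,fx=3,fy=3,interpolation=cv2.INTER_CUBIC))
cv2.imwrite('pics/c2.png',cv2.resize(s[140:275,180:440],None,fx=3,fy=3,interpolation=cv2.INTER_CUBIC))
E
```

```text
(no output)
```

View pics/c1.png

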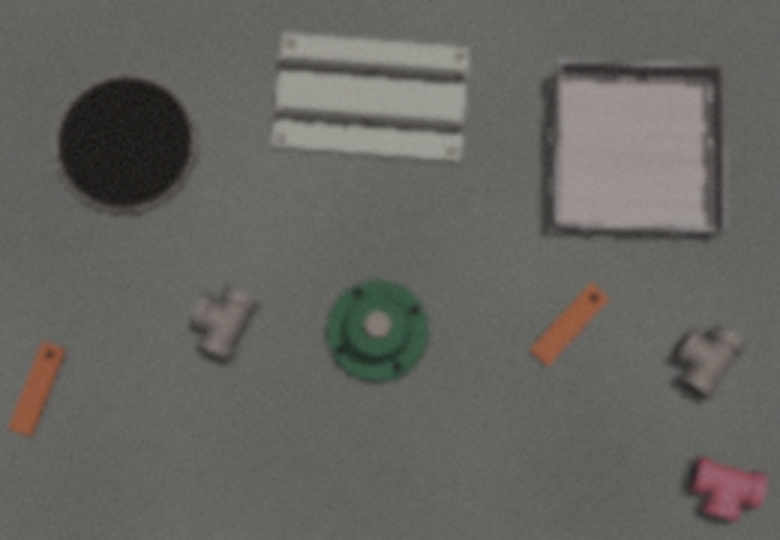

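View pics/c2.png

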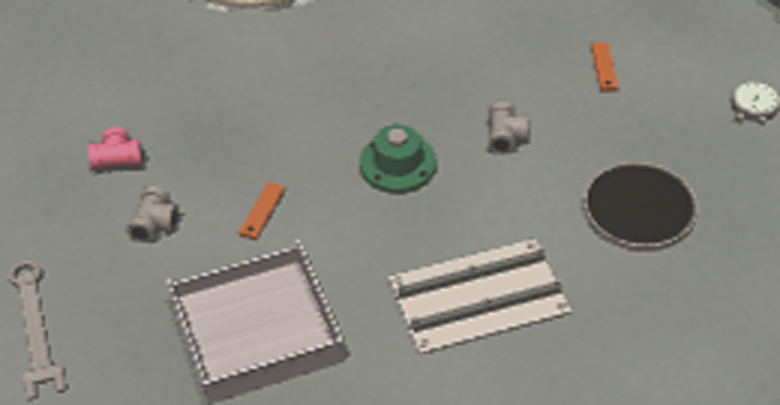

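Crops confirm: two warm-grey tees, with the pink one of the same shape only near (442,278). Coupon holes, bin, rack and dish are all clearly seen and unobstructed. Now I'll measure.

```bash
cat > meas.py <<'E'
from h import *
def masks(n,im):
    lab=cv2.cvtColor(im,cv2.COLOR_RGB2LAB).astype(int);hsv=cv2.cvtColor(im,cv2.COLOR_RGB2HSV)
    h,s,v=hsv[...,0],hsv[...,1],hsv[...,2]
    return dict(orange=((h<14)&(s>120)&(v>80)),green=((h>65)&(h<95)&(s>90)),warm=(lab[...,1]>=128+1)&(v>60),dark=(v<50))
def blobs(m,lo,hi):
    m=cv2.morphologyEx(m.astype(np.uint8),cv2.MORPH_OPEN,np.ones((2,2),np.uint8)) 
    k,l,st,ce=cv2.connectedComponentsWithStats(m)
    return [(ce[i],st[i,4],(l==i).astype(np.uint8)) for i in range(1,k) if lo<st[i,4]<hi]
def outline(n,b,z):
    # subpixel: contour of 4x upsampled blurred blob
    B=cv2.resize(b.astype(np.float32),None,fx=4,fy=4,interpolation=cv2.INTER_LINEAR)
    c=max(cv2.findContours((B>.5).astype(np.uint8),0,cv2.CHAIN_APPROX_NONE)[0],key=len)[:,0].astype(float)
    c=(c+.5)/4-.5
    return np.array([ray(n,p,z)[:2] for p in c],np.float32)
E
python3 - <<'E'
from meas import *
for n in("top","scene"):
    im=cv2.imread(f"pics/{n}0.png")[:,:,::-1].copy();mk=masks(n,im)
    for k,z in(("orange",6),("green",10),("warm",15),("dark",5)):
        for c,a,b in blobs(mk[k],40,9000):
            if not(140<c[0]<520 and 100<c[1]<300):continue
            o=outline(n,b,z);r=cv2.minAreaRect(o)
            print(n,k,c.round(1),a,"ctr",np.round(r[0],1),"size",np.round(r[1],1),"ang",round(r[2],1))
E
```

```text
top orange [390.1 223.9] 201 ctr [ 438.5 -154.2] size [18.4 74.7] ang 46.1
top orange [213.  245.1] 212 ctr [392.2 282.3] size [19.6 74.9] ang 69.7
top warm [412.9 166.4] 2936 ctr [ 584.3 -215.6] size [144.8 146.5] ang 86.7
top warm [493.9 200. ] 533 ctr [ 490.  -410.2] size [ 38.8 170.5] ang 85.7
top warm [252.  182.1] 54 ctr [545.7 187.6] size [11.8 58.5] ang 27.7
top warm [390.5 223.6] 368 ctr [ 437.6 -153.4] size [29.7 84.6] ang 46.6
top warm [274.6 222.3] 289 ctr [447.7 132.2] size [45.9 58.3] ang 56.2
top warm [436.8 234.7] 303 ctr [ 411.  -262.3] size [44.3 58.2] ang 52.3
top warm [212.9 245.1] 378 ctr [391.7 280.1] size [30.9 83.4] ang 69.3
top warm [443.5 278.6] 458 ctr [ 301.6 -275.4] size [65.4 51.9] ang 75.8
top dark [242.2 163.1] 1400 ctr [599.2 213.9] size [108.6 105.9] ang 89.1
scene orange [382.  162.7] 89 ctr [399.  284.8] size [22.8 79.9] ang 69.3
scene orange [267.8 210.7] 114 ctr [ 445.8 -152.4] size [22.7 79.5] ang 46.4
scene green [313.2 189.4] 66 ctr [422.4  14.6] size [49.4 38.1] ang 73.7
scene green [314.3 201. ] 44 ctr [472.4  -2.6] size [45.1 18.4] ang 75.4
[... 564 characters left out ...]
 size [60.9 67.2] ang 72.9
scene warm [267.7 210.5] 152 ctr [ 453.1 -154.5] size [27.8 84.8] ang 46.4
scene warm [231.8 211.1] 165 ctr [ 409.  -261.1] size [45.8 74.9] ang 72.2
scene warm [386.2 219.5] 66 ctr [633.9 166.2] size [82.8 24.1] ang 28.1
scene warm [406.9 217.8] 43 ctr [657.4 231.6] size [17.7 75.7] ang 22.7
scene warm [335.5 228.5] 220 ctr [606.7  10.1] size [162.6  21.2] ang 85.2
scene warm [266.  248.5] 2002 ctr [ 587.7 -208.9] size [144.9 157. ] ang 87.2
scene warm [339.5 237.6] 419 ctr [643.    5.7] size [161.4  34. ] ang 83.8
scene warm [192.6 252.9] 281 ctr [ 510.3 -409.7] size [ 37.6 159.5] ang 82.4
scene warm [343.6 248.3] 368 ctr [684.4   0.9] size [159.5  30. ] ang 84.5
```

Run:
```python
from meas import *
def tri(a,b):
    P=[M[n]["mtx"]@np.c_[M[n]["R"],M[n]["t"]] for n in("top","scene")]
    X=cv2.triangulatePoints(P[0],P[1],np.array(a,float),np.array(b,float))[:,0];X=X[:3]/X[3]
    return X.round(1),(proj("top",X)-a).round(2),(proj("scene",X)-b).round(2)
print(tri([390.1,223.9],[267.8,210.7]));print(tri([213,245.1],[382,162.7]))
c=lambda x,y:(200+(x+.5)/3-.5,115+(y+.5)/3-.5)
d=lambda x,y:(180+(x+.5)/3-.5,140+(y+.5)/3-.5)
print("plug",tri(c(377,324),d(397,133)))
for nm,a,b in(("rack TL",(282,33),(571,312)),("TR",(470,47),(422,352)),("BR",(464,160),(389,275)),("BL",(272,146),(538,240))):
    print(nm,tri(c(*a),d(*b)))
for nm,a,b in(("bin TR",(722,66),(205,382)),("BR",(722,234),(170,281)),("BL",(543,236),(298,242)),("TL",(555,62),(343,350))):
    print(nm,tri(c(*a),d(*b)))
# base circle
im=cv2.imread("pics/scene0.png")
print("base origin px",proj("scene",[0,0,0]),proj("top",[0,0,0]))
# tcp pose px
o=get_obs();print(proj("scene",o["eef_pos"]),proj("top",o["eef_pos"]))
for n in("scene","top"):
    im=cv2.imread(f"pics/{n}0.png");p=proj(n,o["eef_pos"]).astype(int);print(n,-M[n]["R"].T@M[n]["t"])
```

```text
(array([ 439.6, -152.8,   -0.8]), array([-0.67, -0.23]), array([-0.54,  0.  ]))
(array([393.8, 286.1,  -1. ]), array([-0.84, -0.33]), array([-0.61,  0.13]))
plug (array([437.3,   5.1,  52.5]), array([0.27, 0.09]), array([ 0.21, -0.02]))
rack TL (array([694.5,  82.2,   5.1]), array([0.27, 0.1 ]), array([ 0.24, -0.04]))
TR (array([679.2, -75.8,   7.2]), array([-0.36, -0.13]), array([-0.32,  0.03]))
BR (array([580.1, -68. ,  10.5]), array([-0.34, -0.12]), array([-0.29,  0.02]))
BL (array([596.5,  93. ,   4.7]), array([-0.51, -0.19]), array([-0.43,  0.07]))
bin TR (array([ 648.6, -282. ,   38. ]), array([0.36, 0.11]), array([0.33, 0.01]))
BR (array([ 510.6, -275.2,   27.8]), array([-0.3 , -0.09]), array([-0.25, -0.01]))
BL (array([ 511.2, -134.9,   20.5]), array([1.44, 0.45]), array([ 1.19, -0.03]))
TL (array([ 658.4, -147.1,   24.9]), array([0.51, 0.17]), array([ 0.46, -0.02]))
base origin px [265.41590809 118.91617766] [330.73565385 412.04358094]
[431.02369738  49.85942314] [ 18.2720739  366.91949514]
scene [1470.96534864 -426.7202938  1202.98213942]
top [ 284.07365211    5.99272463 1221.05051905]
```

Run:
```python
from meas import *
im=cv2.imread("pics/top0.png")[:,:,::-1].copy()
g=cv2.GaussianBlur(im,(3,3),0).astype(int)
print("white",im[135,325],"stripe",im[138,325],im[140,325],"table",im[190,325],"tee",im[222,274],"bin floor",im[165,411],"wall",im[140,411],im[165,436],im[192,411])
for nm,(x0,y0,x1,y1),z in(("rack",(280,115,370,180),6),("bin",(370,120,452,205),3),("stopw",(145,180,182,212),13)):
    m=np.zeros(im.shape[:2],bool);v=im[...,:].max(2);r=v[y0:y1,x0:x1]
    m[y0:y1,x0:x1]=r>(125 if nm!="bin" else 135)
    m=cv2.morphologyEx(m.astype(np.uint8),cv2.MORPH_CLOSE,np.ones((9,9)))
    bl=blobs(m,50,9999);c,a,b=max(bl,key=lambda t:t[1]);o=outline("top",b,z);r=cv2.minAreaRect(o)
    print(nm,c,a,np.round(r[0],1),np.round(r[1],1),round(r[2],1), [ray("top",p,z)[:2].round(1) for p in cv2.boxPoints(cv2.minAreaRect(np.argwhere(b)[:,::-1].astype(np.float32)))])
# green
hsv=cv2.cvtColor(im,cv2.COLOR_RGB2HSV)
print(hsv[235,325],hsv[225,340])
m=((hsv[...,0]>60)&(hsv[...,0]<95)&(hsv[...,1]>70)).astype(np.uint8);m[:200]=0;m[250:]=0
for c,a,b in blobs(m,100,9999):
  o=outline("top",b,10);e=cv2.fitEllipse(cv2.convexHull(o));print("cover",c,a,e, cv2.minEnclosingCircle(o))
# dish
m=(im.max(2)<50).astype(np.uint8)
for c,a,b in blobs(m,800,2000):
  o=outline("top",b,5);e=cv2.fitEllipse(o);print("dish",c,a,e)
```

```text
white [142 139 133] stripe [71 68 67] [100  99  95] table [100 100  97] tee [127 118 114] bin floor [154 143 143] wall [84 78 78] [92 87 87] [66 63 59]
rack [324.18736753 147.74904621] 2359 [635.3   6.2] [160.7 101.2] 84.4 [array([593.4,  89.1]), array([692.5,  81.3]), array([676.9, -77.7]), array([578.4, -67.9])]
bin [411.0111957  167.12539185] 2233 [ 582.3 -212. ] [121.8 123.9] 87.0 [array([ 524.3, -148.7]), array([ 646.1, -156.5]), array([ 640.4, -278.5]), array([ 518.9, -268.7])]
stopw [162.45390071 195.89716312] 282 [515.8 409.4] [46.9 48.3] 57.9 [array([508.5, 440.4]), array([548. , 415.9]), array([522.7, 378.6]), array([483.6, 403.1])]
[68 74 52] [68 85 87]
cover [326.47919877 226.21417565] 649 ((435.6200866699219, 3.4454855918884277), (79.0025405883789, 80.23291778564453), 66.5332260131836) ((435.2857971191406, 3.256136178970337), 40.72908020019531)
dish [623.01010101 151.84511785] 891 ((608.5960083007812, -720.81005859375), (56.44809341430664, 952.7612915039062), 89.9825210571289)
dish [242.17214286 163.055     ] 1400 ((599.0640869140625, 213.49493408203125), (107.26991271972656, 108.14675903320312), 18.930723190307617)
dish [ 21.23149236 377.51938895] 1702 ((93.46382141113281, 728.8123168945312), (107.51181030273438, 136.86495971679688), 77.26860046386719)
dish [344.5412844  386.61353211] 872 ((57.81660842895508, -32.11829376220703), (35.66877746582031, 168.99789428710938), 164.02499389648438)
```

Run:
```python
import cv2,numpy as np
t=cv2.imread('pics/top0.png');s=cv2.imread('pics/scene0.png')
a=cv2.resize(t[202:242,254:294],(390,390),interpolation=cv2.INTER_CUBIC)
b=cv2.resize(t[215:255,416:456],(390,390),interpolation=cv2.INTER_CUBIC)
cv2.imwrite('pics/t1.png',cv2.convertScaleAbs(np.hstack([a,b]),alpha=1.5))
```

```text
(no output)
```

View pics/t1.png

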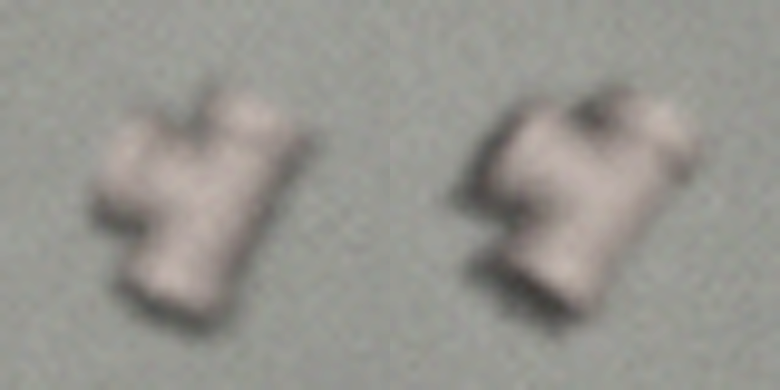

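The left crop (tee at 275,222) shows the branch pointing up-left and the run from about (250,105) to (170,300). In the right one (436,234) the branch also points up-left, with the run from about (655,120) to (548,275). Next I'll fit the straight back edges.

Run:
```python
from meas import *
im=cv2.imread("pics/top0.png")[:,:,::-1].copy()
for nm,(u,v) in(("A",(274.6,222.3)),("B",(436,234.2))):
    x0,y0=int(u)-24,int(v)-24
    up=cv2.resize(cv2.GaussianBlur(im,(3,3),0)[y0:y0+48,x0:x0+48].astype(np.float32),None,fx=6,fy=6,interpolation=cv2.INTER_CUBIC)
    d=up[...,0]-(up[...,1]+up[...,2])/2
    for th in(5,7,9):
        cs=cv2.findContours((d>th).astype(np.uint8),0,cv2.CHAIN_APPROX_NONE)[0]
        c=max([k for k in cs],key=cv2.contourArea)[:,0].astype(float)
        p=(c+.5)/6-.5+[x0,y0];W=np.array([ray("top",q,15)[:2] for q in p],np.float32)
        r=cv2.minAreaRect(W);h=cv2.convexHull(W)[:,0];h2=cv2.approxPolyDP(h[:,None],1.5,True)[:,0]
        print(nm,th,cv2.contourArea(W),"rect",np.round(r[0],1),np.round(r[1],1),round(r[2],1))
        for i in range(len(h2)):
            e=h2[(i+1)%len(h2)]-h2[i];L=np.hypot(*e)
            if L>22:print("   edge",round(float(L),1),round(float(np.degrees(np.arctan2(e[1],e[0]))%180),1),h2[i].round(),h2[(i+1)%len(h2)].round())
```

```text
A 5 1734.8886910090223 rect [449.9 135.6] [44.3 56.8] 63.9
   edge 28.1 101.9 [474. 120.] [468. 148.]
   edge 25.2 23.2 [448. 158.] [425. 148.]
   edge 41.8 153.9 [421. 125.] [459. 106.]
A 7 1357.8166686497862 rect [449.9 136.2] [40.  53.8] 63.2
   edge 26.9 102.5 [472. 120.] [466. 146.]
   edge 44.4 153.2 [422. 128.] [461. 108.]
A 9 652.1754730701214 rect [448.4 134. ] [26.9 50.2] 64.4
   edge 28.4 0.2 [458. 144.] [430. 144.]
   edge 45.6 156.2 [424. 131.] [465. 113.]
B 5 1762.897513249889 rect [ 413.5 -260.4] [42.9 58.1] 53.6
   edge 30.8 96.0 [ 435. -278.] [ 431. -248.]
   edge 22.2 7.7 [ 416. -237.] [ 394. -240.]
   edge 47.5 143.4 [ 382. -264.] [ 420. -292.]
B 7 1374.8329917201772 rect [ 413.6 -260.2] [38.7 54.3] 54.2
   edge 29.5 5.8 [ 421. -242.] [ 392. -245.]
   edge 43.5 144.4 [ 385. -263.] [ 420. -289.]
B 9 755.4562514624558 rect [ 413.9 -259.9] [34.2 49.7] 53.8
   edge 28.8 90.8 [ 429. -281.] [ 429. -253.]
   edge 22.3 9.6 [ 416. -246.] [ 394. -250.]
   edge 44.5 145.2 [ 386. -261.] [ 422. -286.]
```

```bash
cat > go.py <<'E'
import sys
from h import *
from scipy.spatial.transform import Rotation as R
def goto(x,y,z,yaw):
    o=get_obs();r=R.from_quat(o["orientation"]).as_matrix();cy=np.degrees(np.arctan2(r[1,0],r[0,0]))
    d=r.T@(np.array([x,y,z])-o["eef_pos"])/10
    s=(cy-yaw+180)%360-180
    print("t %.2f tcp %s yaw %.1f tilt %.2f w %.1f F %s q6 %.2f"%(o["time"],o["eef_pos"].round(1),cy,np.degrees(np.arccos(-r[2,2])),o["grip_width"],o["ft_force"].round(1),o["qpos"][5]))
    n=max(np.linalg.norm(d)*10/62.5,abs(s)/10.7)
    print("shift cm",d.round(2),"spin",round(np.radians(s),3),"rows>=%.1f"%n)
a=list(map(float,sys.argv[1:]));goto(*a)
E
python3 go.py 447 130 120 -25.5
```

```text
t 0.10 tcp [141.1 608.5 221.4] yaw 76.9 tilt 0.06 w 91.0 F [ 0.1  0.1 -0.4] q6 -0.10
shift cm [-39.7   40.61  10.18] spin 1.788 rows>=9.6
```

```bash
python3 -m crank '-5 5 1.3 0.18;-10 10 2.6 0.36;-15 15.2 3.9 0.54;-20 20.3 5.2 0.72;-25 25.4 6.5 0.90;-30 30.5 7.8 1.08;-34 35 9 1.26;-37 38 9.8 1.44' 90 30; python3 go.py 447 130 120 -25.5
```

```text
time: 1.1
eef_pos: [407.5, 193.3, 130.9]
orientation: [0.999, -0.051, 0.0, -0.0]
ft_force: [0.3, 1.0, 0.2]
grip_width: 82.0
t 1.10 tcp [407.5 193.3 130.9] yaw -5.9 tilt 0.02 w 82.0 F [0.3 1.  0.2] q6 0.41
shift cm [4.57 5.89 1.1 ] spin 0.342 rows>=1.8
```

```bash
python3 -m crank '4 5.5 1.5 0.17;4.2 6.2 2.5 0.34;4.2 6.2 2.5 0.34;4.2 6.2 2.5 0.34'; python3 go.py 447 130 120 -25.5
python3 - <<'E'
from h import *
im=read_camera("top");cv2.imwrite("pics/top1.png",cv2.resize(im[150:290,190:370,::-1],None,fx=4,fy=4,interpolation=cv2.INTER_CUBIC))
im=read_camera("scene");cv2.imwrite("pics/scene1.png",cv2.resize(im[110:250,270:430,::-1],None,fx=4,fy=4,interpolation=cv2.INTER_CUBIC))
o=get_obs()["eef_pos"];print(proj("top",o+[0,0,-8]),proj("scene",o+[0,0,-8]))
E
```

```text
time: 1.6
eef_pos: [442.1, 129.8, 106.5]
orientation: [0.977, -0.215, -0.0, -0.0]
ft_force: [0.4, 0.0, 1.0]
grip_width: 81.6
t 1.60 tcp [442.1 129.8 106.5] yaw -24.8 tilt 0.02 w 81.6 F [0.4 0.  1. ] q6 0.59
shift cm [ 0.44 -0.22 -1.35] spin 0.012 rows>=0.2
[270.85030905 218.81713522] [348.52810333 163.38111242]
```

View pics/top1.png

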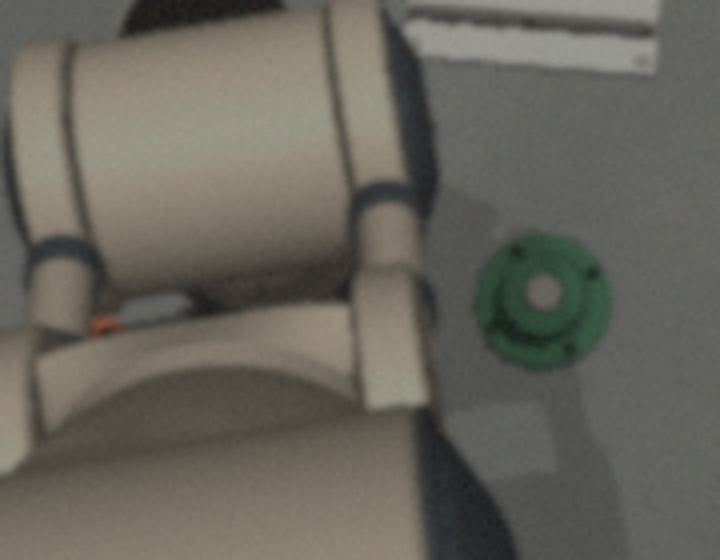

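View pics/scene1.png

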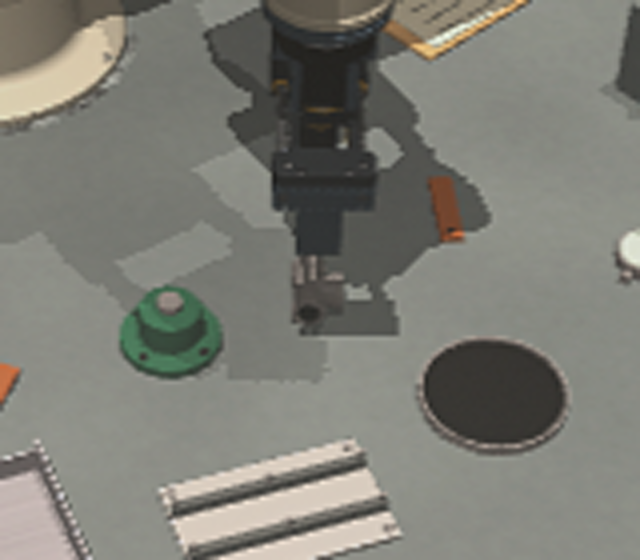

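The top view is blocked by the arm. In the scene crop the front finger tip is at about (320,255) with the tee right under it, its end at (310,312), so alignment looks good. I'll zoom to compare finger with calibration.

Run:
```python
from h import *
im=read_camera("scene")
cv2.imwrite("pics/s2.png",cv2.convertScaleAbs(cv2.resize(im[148:198,325:385,::-1],None,fx=12,fy=12,interpolation=cv2.INTER_NEAREST),alpha=1.6))
o=get_obs()["eef_pos"];a=np.radians(-24.8);x=np.array([np.cos(a),np.sin(a),0]);y=np.array([-x[1],x[0],0])
for w in(54.3,):
  for s in(-16,16):
    p=proj("scene",o+[0,0,-8]+x*w+y*s);print("front finger outer tip corner px",p, "crop",(p-[325,148]+.5)*12)
for X in([447,130,15],[447+27*.903,130-27*.43,15]):
  p=proj("scene",X);print("tee ctr,end",(p-[325,148]+.5)*12)
```

```text
front finger outer tip corner px [343.84923423 175.35377881] crop [232.19081072 334.24534568]
front finger outer tip corner px [354.11026413 175.42964848] crop [355.3231696 335.1557818]
tee ctr,end [283.58425293 422.5245523 ]
tee ctr,end [284.94036484 493.30611743]
```

View pics/s2.png

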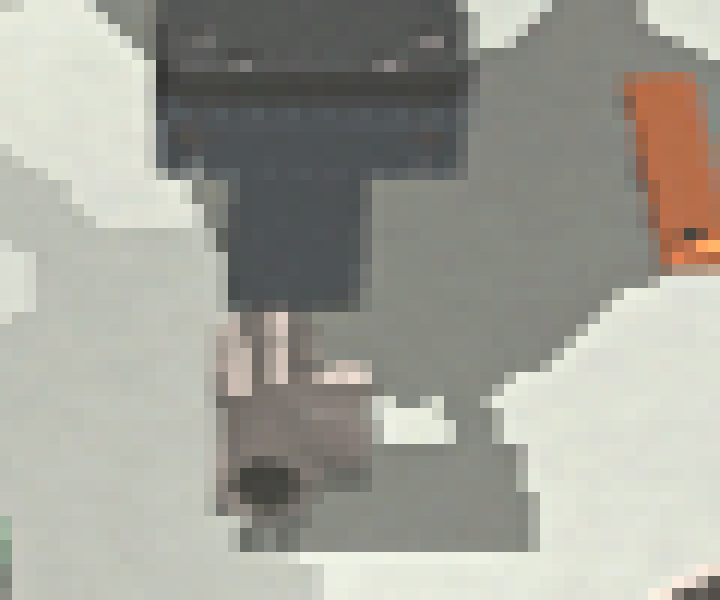

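Gripper columns match prediction to about 0.1 px (observed 228..362, predicted 232..355). The tee end hole sits about 1.4 px left of prediction, so I shift its y by about -4 mm.

```bash
python3 go.py 446 126.5 11 -25.5
```

```text
t 1.75 tcp [442.3 130.1 106.7] yaw -24.8 tilt 0.03 w 82.4 F [ 0.   1.2 -0.4] q6 0.59
shift cm [0.49 0.17 9.57] spin 0.011 rows>=1.5
```

```bash
python3 -m crank '0.49 0.17 3 0.01;0.49 0.17 6 0.01;0.49 0.17 8.2 0.01;0.49 0.17 9.4 0.01;0.49 0.17 9.5 0.01;0.49 0.17 9.5 0.01'; python3 go.py 446 126.5 11 -25.5;  python3 - <<'E'
from h import *
im=read_camera("scene")
cv2.imwrite("pics/s3.png",cv2.convertScaleAbs(cv2.resize(im[148:208,325:385,::-1],None,fx=10,fy=10,interpolation=cv2.INTER_NEAREST),alpha=1.6))
E
```

```text
time: 2.5
eef_pos: [446.5, 125.8, 11.9]
orientation: [0.975, -0.221, 0.0, -0.0]
ft_force: [0.4, 0.3, 0.9]
grip_width: 82.2
t 2.50 tcp [446.5 125.8  11.9] yaw -25.6 tilt 0.05 w 82.2 F [0.4 0.3 0.9] q6 0.59
shift cm [-0.07 -0.04  0.09] spin -0.001 rows>=0.0
```

View pics/s3.png

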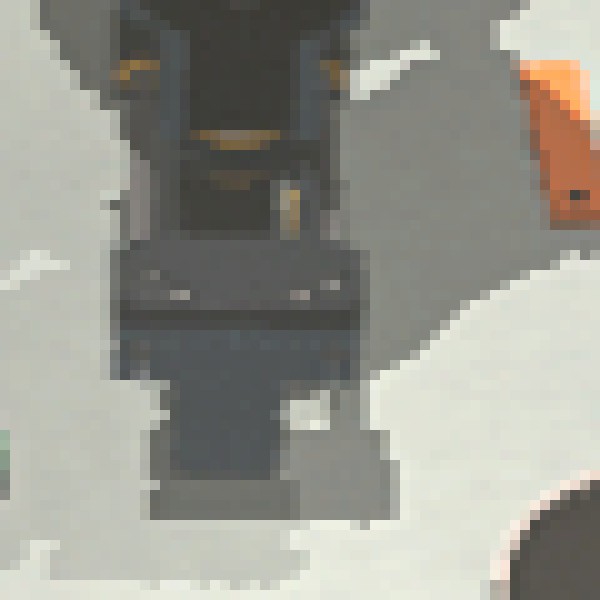

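The finger hides the run, and the branch shows at (305,410), so it is straddled. Close.

```bash
python3 -m crank '0 0 0 0;0 0 0 0;0 0 0 0;0 0 0 0;0 0 0 0;0 0 0 0' 40 35; python3 go.py 446 126.5 100 -25.5
```

```text
time: 3.3
eef_pos: [446.1, 125.6, 11.4]
orientation: [0.975, -0.222, -0.0, 0.0]
ft_force: [-1.4, 0.4, 6.9]
grip_width: 54.2
t 3.30 tcp [446.1 125.6  11.4] yaw -25.6 tilt 0.01 w 54.2 F [-1.4  0.4  6.9] q6 0.59
shift cm [-0.04 -0.08 -8.86] spin -0.002 rows>=1.4
```

Width 54.2 equals the run length. Lift and look.

```bash
python3 -m crank '0 0 -2 0;0 0 -5 0;0 0 -9 0;0 0 -12 0;0 0 -12 0'; python3 go.py 584.5 -193 122 -3
```

```text
time: 3.92
eef_pos: [447.3, 125.8, 132.8]
orientation: [0.975, -0.222, 0.002, -0.001]
ft_force: [-0.5, 0.8, -3.3]
grip_width: 53.6
t 3.92 tcp [447.3 125.8 132.8] yaw -25.6 tilt 0.21 w 53.6 F [-0.5  0.8 -3.3] q6 0.59
shift cm [26.15 22.82  1.11] spin -0.395 rows>=5.6
```

```bash
python3 -m crank '2.5 2.2 0 -0.04;6.5 5.6 0 -0.1;11 9.6 0.3 -0.17;15.5 13.6 0.5 -0.24;20 17.5 0.7 -0.31;23.5 20.5 0.9 -0.36;25.6 22.3 1 -0.39;26.1 22.8 1 -0.395'; python3 -m crank '0 0 0 0;0 0 0 0';python3 go.py 584.5 -193 14 -3
python3 - <<'E'
from h import *
im=read_camera("scene")
cv2.imwrite("pics/s4.png",cv2.convertScaleAbs(cv2.resize(im[160:280,200:330,::-1],None,fx=5,fy=5,interpolation=cv2.INTER_NEAREST),alpha=1.6))
E
```

```text
time: 4.92
eef_pos: [582.7, -194.0, 119.3]
orientation: [1.0, -0.027, -0.001, -0.0]
ft_force: [-0.4, 0.1, -3.1]
grip_width: 53.8
time: 5.18
eef_pos: [582.4, -191.6, 120.9]
orientation: [1.0, -0.026, -0.0, -0.0]
ft_force: [0.5, 0.6, -2.5]
grip_width: 53.6
t 5.17 tcp [ 582.4 -191.6  120.9] yaw -3.0 tilt 0.07 w 53.6 F [ 0.5  0.6 -2.5] q6 -0.36
shift cm [ 0.23  0.14 10.69] spin 0.001 rows>=1.7
```

View pics/s4.png

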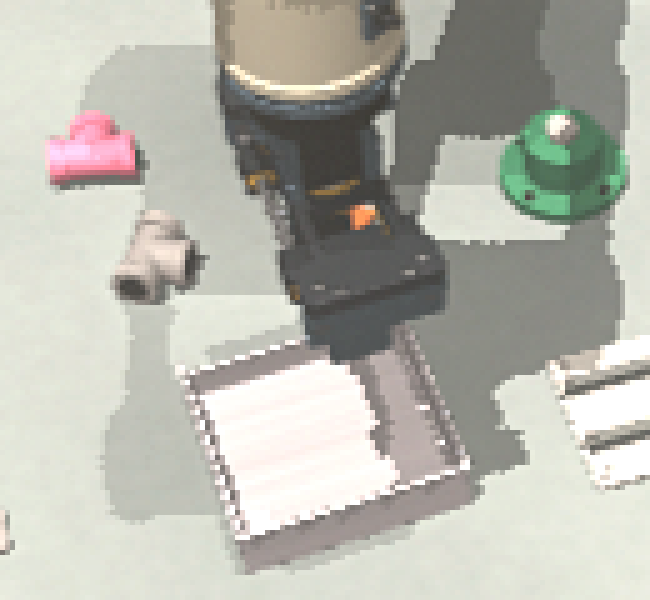

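Held over the bin's right half, all clear. Lowering.

```bash
python3 -m crank '0.23 0.14 4 0;0.23 0.14 7.5 0;0.23 0.14 9.5 0;0.23 0.14 10.2 0;0.23 0.14 10.4 0;0.23 0.14 10.5 0;0.23 0.14 10.5 0'; python3 go.py 584.5 -193 14.4 -3
```

```text
time: 6.1
eef_pos: [585.5, -194.4, 17.0]
orientation: [1.0, -0.026, 0.001, 0.0]
ft_force: [0.4, -0.2, -2.7]
grip_width: 53.6
t 6.10 tcp [ 585.5 -194.4   17. ] yaw -3.0 tilt 0.06 w 53.6 F [ 0.4 -0.2 -2.7] q6 -0.37
shift cm [-0.11 -0.14  0.26] spin 0.0 rows>=0.0
```

```bash
python3 -m crank '0 0 0.12 0;0 0 0.22 0;0 0 0.28 0;0 0 0.28 0'; python3 -m crank '0 0 0 0' ; python3 go.py 584.5 -193 14.4 -3
```

```text
time: 6.6
eef_pos: [585.3, -194.4, 14.3]
orientation: [1.0, -0.026, 0.0, 0.0]
ft_force: [-3.5, 1.4, 12.9]
grip_width: 53.4
time: 6.72
eef_pos: [585.3, -194.4, 14.3]
orientation: [1.0, -0.026, 0.0, 0.0]
ft_force: [-3.7, 1.1, 12.4]
grip_width: 53.7
t 6.72 tcp [ 585.3 -194.4   14.3] yaw -3.0 tilt 0.04 w 53.7 F [-3.7  1.1 12.4] q6 -0.37
shift cm [-0.09 -0.14 -0.01] spin 0.0 rows>=0.0
```

```bash
python3 -m crank '0 0 -0.1 0;0 0 -0.1 0;0 0 -0.1 0;0 0 -0.1 0' 74; python3 -m crank '0 0 -3 0;0 0 -7 0;0 0 -11 0;0 0 -11 0'; python3 go.py 409 -266 60 -36
python3 - <<'E'
from h import *
im=read_camera("scene")
cv2.imwrite("pics/s5.png",cv2.convertScaleAbs(cv2.resize(im[160:280,200:330,::-1],None,fx=5,fy=5,interpolation=cv2.INTER_NEAREST),alpha=1.6))
p=proj("scene",[409.8,-265.5,15]);q=proj("scene",[409.8+27*.809,-265.5-27*.588,15]);print((p-[200,160]+.5)*5,(q-[200,160]+.5)*5)
E
```

```text
time: 7.22
eef_pos: [585.2, -194.3, 14.4]
orientation: [1.0, -0.026, -0.0, -0.0]
ft_force: [-0.4, 0.3, -0.1]
grip_width: 67.2
time: 7.72
eef_pos: [586.8, -195.0, 127.4]
orientation: [1.0, -0.026, 0.002, 0.001]
ft_force: [-0.6, 0.1, -1.0]
grip_width: 67.4
t 7.72 tcp [ 586.8 -195.   127.4] yaw -3.0 tilt 0.31 w 67.4 F [-0.6  0.1 -1. ] q6 -0.37
shift cm [-17.42   8.     6.67] spin 0.576 rows>=3.2
[151.34100997 262.13254111] [137.17477622 294.27332403]
```

View pics/s5.png

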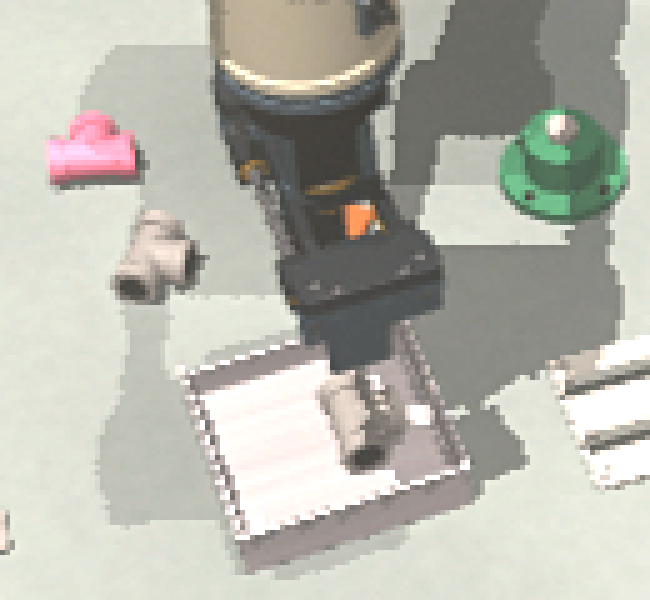

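Tee A lies flat in the bin. Tee B's end hole is at (132,288), 1 px from prediction, so I nudge slightly.

```bash
python3 -m crank '-5 2.3 1 0.15;-10 4.6 2 0.3;-14 6.4 3 0.45;-17.5 8.2 4 0.576;-17.5 8.2 4 0.576;-17.5 8.2 4 0.576' 90; python3 go.py 408 -268 11.5 -36
```

```text
time: 8.52
eef_pos: [406.3, -267.0, 84.0]
orientation: [0.951, -0.309, -0.0, -0.0]
ft_force: [1.0, 0.2, 0.3]
grip_width: 81.9
t 8.53 tcp [ 406.3 -267.    84. ] yaw -35.9 tilt 0.04 w 81.9 F [1.  0.2 0.3] q6 -0.08
shift cm [ 0.2  -0.02  7.25] spin 0.001 rows>=1.2
```

```bash
python3 -m crank '0.2 0 3 0;0.2 0 5.5 0;0.2 0 6.8 0;0.2 0 7.2 0;0.2 0 7.2 0' ; python3 -m crank '0 0 0 0;0 0 0 0;0 0 0 0;0 0 0 0;0 0 0 0' 40; python3 go.py 408 -268 11.5 -36
```

```text
time: 9.15
eef_pos: [408.2, -268.3, 12.7]
orientation: [0.951, -0.309, 0.0, 0.0]
ft_force: [-0.8, -1.0, 0.5]
grip_width: 82.2
time: 9.78
eef_pos: [407.7, -268.2, 12.7]
orientation: [0.951, -0.309, -0.0, -0.0]
ft_force: [-0.4, -0.1, 5.5]
grip_width: 54.0
t 9.78 tcp [ 407.7 -268.2   12.7] yaw -36.0 tilt 0.00 w 54.0 F [-0.4 -0.1  5.5] q6 -0.08
shift cm [ 0.01 -0.04  0.12] spin 0.0 rows>=0.0
```

```bash
python3 -m crank '0 0 -2 0;0 0 -5 0;0 0 -9 0;0 0 -10 0;0 0 -10 0'; python3 go.py 581.5 -255 112 -3
```

```text
time: 10.4
eef_pos: [407.8, -268.3, 112.4]
orientation: [0.951, -0.309, 0.0, 0.0]
ft_force: [-1.1, -0.1, -3.8]
grip_width: 53.8
t 10.40 tcp [ 407.8 -268.3  112.4] yaw -36.0 tilt 0.04 w 53.8 F [-1.1 -0.1 -3.8] q6 -0.08
shift cm [ 13.27 -11.28   0.05] spin -0.576 rows>=3.1
```

```bash
python3 -m crank '1.7 -1.5 0 -0.08;4.2 -3.6 0 -0.18;7 -6 0 -0.3;10 -8.5 0 -0.43;12.2 -10.4 0 -0.53;13.3 -11.3 0 -0.576;13.3 -11.3 0 -0.576;13.3 -11.3 0 -0.576'; python3 go.py 581.5 -255 15.7 -3
```

```text
time: 11.4
eef_pos: [580.5, -254.9, 111.9]
orientation: [1.0, -0.027, -0.001, -0.0]
ft_force: [-0.1, -0.3, -3.3]
grip_width: 53.7
t 11.40 tcp [ 580.5 -254.9  111.9] yaw -3.1 tilt 0.09 w 53.7 F [-0.1 -0.3 -3.3] q6 -0.45
shift cm [0.12 0.01 9.62] spin -0.002 rows>=1.5
```

```bash
python3 -m crank '0.1 0 3 0;0.1 0 6 0;0.1 0 8.4 0;0.1 0 9.2 0;0.1 0 9.4 0;0.1 0 9.4 0'; python3 go.py 581.5 -255 15.7 -3
```

```text
time: 12.15
eef_pos: [583.1, -255.4, 19.3]
orientation: [1.0, -0.026, 0.0, 0.0]
ft_force: [0.7, 0.2, -2.6]
grip_width: 54.0
t 12.15 tcp [ 583.1 -255.4   19.3] yaw -3.0 tilt 0.06 w 54.0 F [ 0.7  0.2 -2.6] q6 -0.45
shift cm [-0.16 -0.03  0.36] spin -0.0 rows>=0.1
```

```bash
python3 -m crank '0 0 0.12 0;0 0 0.24 0;0 0 0.32 0;0 0 0.36 0;0 0 0.36 0'; python3 -m crank '0 0 0 0;0 0 -0.1 0;0 0 -0.1 0;0 0 -0.1 0' 74; python3 -m crank '0 0 -3 0;0 0 -7 0;0 0 -11 0;0 0 -11 0'
python3 - <<'E'
from h import *
im=read_camera("scene")
cv2.imwrite("pics/s6.png",cv2.convertScaleAbs(cv2.resize(im[160:280,200:330,::-1],None,fx=5,fy=5,interpolation=cv2.INTER_NEAREST),alpha=1.6))
# scene predictions of coupon axes from top-based poses
im0=cv2.imread("pics/scene0.png")
E
```

```text
time: 12.78
eef_pos: [582.9, -255.1, 15.7]
orientation: [1.0, -0.026, 0.0, 0.0]
ft_force: [-3.6, 0.9, 10.4]
grip_width: 53.8
time: 13.28
eef_pos: [582.8, -255.1, 15.8]
orientation: [1.0, -0.026, 0.0, 0.0]
ft_force: [-0.1, 0.0, 0.5]
grip_width: 67.7
time: 13.78
eef_pos: [584.4, -255.9, 128.9]
orientation: [1.0, -0.026, 0.002, 0.001]
ft_force: [-0.8, 0.3, -0.1]
grip_width: 67.5
```

View pics/s6.png

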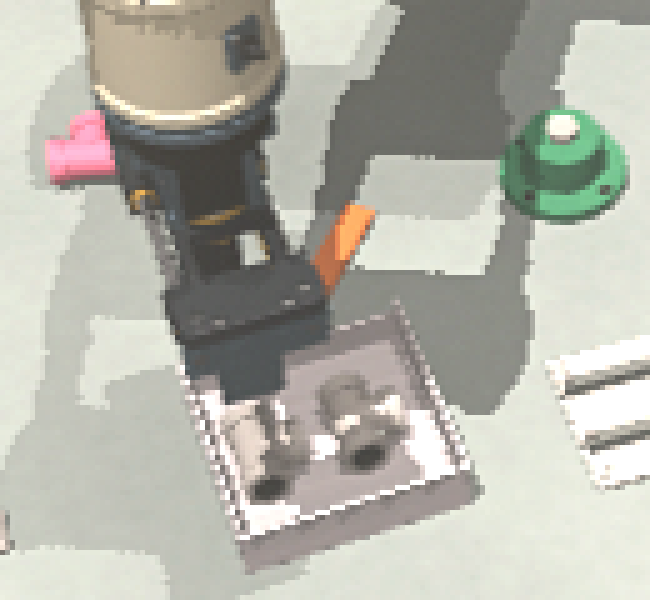

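Both tees lie flat in the bin, clear of each other. Now the coupon near (390,223).

```bash
python3 go.py 438.5 -154.5 90 46.1
```

```text
t 13.82 tcp [ 583.4 -255.4  127. ] yaw -3.0 tilt 0.14 w 67.3 F [-0.4  0.4 -0.4] q6 -0.45
shift cm [-15.    -9.33   3.66] spin -0.857 rows>=4.6
```

```bash
python3 -m crank '-3 -1.9 0.5 -0.17;-6.5 -4 1 -0.34;-10 -6.2 2 -0.51;-13 -8 3 -0.68;-15 -9.3 4 -0.857;-15 -9.3 4 -0.857;-15 -9.3 4 -0.857' 55; python3 go.py 438.5 -154.5 10 46.1;python3 - <<'E'
from h import *
im=read_camera("scene")
cv2.imwrite("pics/s7.png",cv2.convertScaleAbs(cv2.resize(im[180:240,230:310,::-1],None,fx=9,fy=9,interpolation=cv2.INTER_NEAREST),alpha=1.6))
o=get_obs()["eef_pos"]
print([((proj("scene",p)-[230,180]+.5)*9).round() for p in(o-[0,0,8],[438.5,-154.5,6],[438.5-38*.72,-154.5+38*.693,6],[438.5+38*.72,-154.5-38*.693,6])])
E
```

```text
time: 14.7
eef_pos: [438.4, -154.7, 85.6]
orientation: [0.921, 0.39, -0.0, 0.0]
ft_force: [-0.2, -0.6, 0.4]
grip_width: 50.5
t 14.70 tcp [ 438.4 -154.7   85.6] yaw 46.0 tilt 0.00 w 50.5 F [-0.2 -0.6  0.4] q6 -1.27
shift cm [ 0.02 -0.01  7.56] spin -0.002 rows>=1.2
[array([315., 129.]), array([333., 267.]), array([376., 192.]), array([288., 345.])]
```

View pics/s7.png

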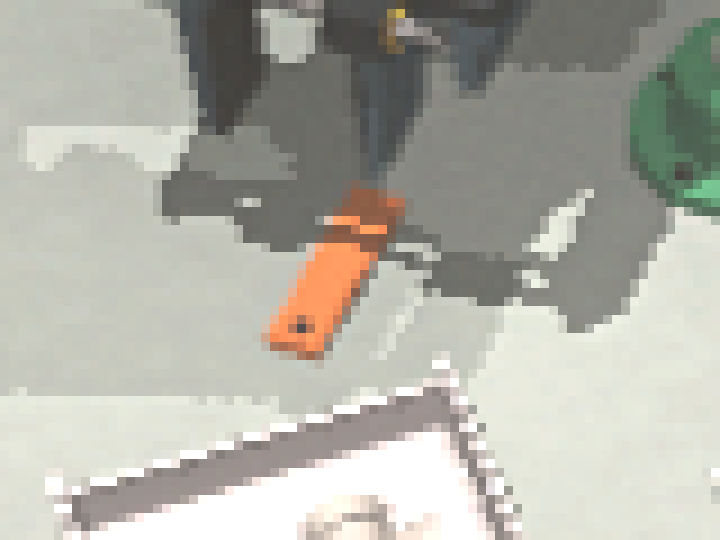

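The coupon matches prediction within half a pixel: centre observed at (337,272), predicted (333,267). Descend.

```bash
python3 -m crank '0 0 3 0;0 0 5.5 0;0 0 6.9 0;0 0 7.3 0;0 0 7.4 0;0 0 7.4 0';python3 go.py 438.5 -154.5 10 46.1
```

```text
time: 15.5
eef_pos: [438.2, -154.5, 12.4]
orientation: [0.92, 0.392, 0.0, 0.0]
ft_force: [-0.1, 0.3, -0.9]
grip_width: 50.3
t 15.50 tcp [ 438.2 -154.5   12.4] yaw 46.1 tilt 0.05 w 50.3 F [-0.1  0.3 -0.9] q6 -1.27
shift cm [0.02 0.02 0.24] spin 0.0 rows>=0.0
```

```bash
python3 -m crank '0 0 0.15 0;0 0 0.25 0;0 0 0.25 0'; python3 -m crank '0 0 0 0;0 0 0 0;0 0 0 0;0 0 0 0;0 0 0 0;0 0 0 0' 5 30; python3 go.py 438.5 -154.5 100 46.1
```

```text
time: 15.88
eef_pos: [437.8, -154.4, 9.4]
orientation: [0.92, 0.392, 0.0, 0.0]
ft_force: [-0.2, -0.2, 0.1]
grip_width: 50.1
time: 16.62
eef_pos: [437.9, -154.4, 9.4]
orientation: [0.92, 0.392, 0.0, 0.0]
ft_force: [0.5, 0.4, 0.4]
grip_width: 19.7
t 16.62 tcp [ 437.9 -154.4    9.4] yaw 46.1 tilt 0.00 w 19.7 F [0.5 0.4 0.4] q6 -1.27
shift cm [ 0.03  0.06 -9.06] spin 0.0 rows>=1.4
```

```bash
python3 -m crank '0 0 -1.5 0;0 0 -4 0;0 0 -7.5 0;0 0 -9 0;0 0 -9 0'; python3 go.py 631.4 -33.6 95 84.4
```

```text
time: 17.25
eef_pos: [438.3, -154.6, 100.1]
orientation: [0.92, 0.392, 0.001, 0.001]
ft_force: [-0.1, -0.6, -0.4]
grip_width: 19.6
t 17.25 tcp [ 438.3 -154.6  100.1] yaw 46.1 tilt 0.12 w 19.6 F [-0.1 -0.6 -0.4] q6 -1.27
shift cm [22.11  5.53  0.54] spin -0.668 rows>=3.6
```

```bash
python3 -m crank '2 0.5 0 -0.07;5.5 1.4 0 -0.17;10 2.5 0 -0.3;14.5 3.6 0 -0.43;18.5 4.6 0 -0.55;21 5.2 0.2 -0.63;22.1 5.5 0.5 -0.668;22.1 5.5 0.5 -0.668'; python3 -m crank '0 0 0 0;0 0 0 0'; python3 go.py 631.4 -33.6 45 84.4;python3 - <<'E'
from h import *
im=read_camera("scene")
cv2.imwrite("pics/s8.png",cv2.convertScaleAbs(cv2.resize(im[190:270,290:390,::-1],None,fx=7,fy=7,interpolation=cv2.INTER_NEAREST),alpha=1.6))
E
```

```text
time: 18.25
eef_pos: [630.4, -32.6, 93.2]
orientation: [0.741, 0.672, -0.001, -0.001]
ft_force: [-0.0, -0.7, -0.0]
grip_width: 19.6
time: 18.5
eef_pos: [630.1, -33.7, 94.5]
orientation: [0.741, 0.671, -0.0, -0.0]
ft_force: [0.0, -0.8, -0.3]
grip_width: 19.8
t 18.50 tcp [630.1 -33.7  94.5] yaw 84.3 tilt 0.01 w 19.8 F [ 0.  -0.8 -0.3] q6 -1.62
shift cm [0.02 0.13 4.95] spin -0.001 rows>=0.8
```

View pics/s8.png

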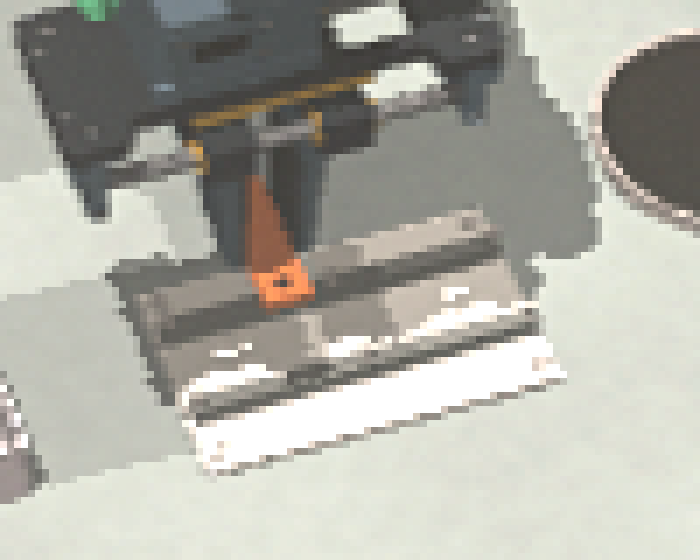

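Coupon held level over the left bay. Lower to just above the ribs and look.

```bash
python3 -m crank '0 0.13 3 0;0 0.13 5 0;0 0.13 6 0;0 0.13 6.3 0;0 0.13 6.3 0'; python3 go.py 631.4 -33.6 25.4 84.4;python3 - <<'E'
from h import *
im=read_camera("scene")
cv2.imwrite("pics/s9.png",cv2.convertScaleAbs(cv2.resize(im[205:265,300:380,::-1],None,fx=9,fy=9,interpolation=cv2.INTER_NEAREST),alpha=1.6))
ex=np.array([.9952,-.0976,0]);ey=np.array([.0976,.9952,0]);c=np.array([635.3,6.2,0])
for nm,a,b,z in(("rib tops ctr pins",22,0,24),("",-22,0,24),("pin far",22,75,24),("pin near",22,-75,24),("corner",50,80,6),("corner",50,-80,6),("c",-50,-80,6),("coupon end@16",38,-40,24),("coupon end lo",38,-40,20)):
    print(nm,((proj("scene",c+a*ex+b*ey+[0,0,z])-[300,205]+.5)*9).round())
E
```

```text
time: 19.18
eef_pos: [632.2, -33.4, 31.9]
orientation: [0.741, 0.672, 0.0, 0.0]
ft_force: [-0.5, -0.3, -0.4]
grip_width: 19.7
t 19.18 tcp [632.2 -33.4  31.9] yaw 84.4 tilt 0.04 w 19.7 F [-0.5 -0.3 -0.4] q6 -1.62
shift cm [-0.03 -0.08  0.65] spin -0.0 rows>=0.1
rib tops ctr pins [378. 312.]
 [333. 214.]
pin far [589. 256.]
pin near [162. 370.]
corner [631. 348.]
corner [175. 473.]
c [ 82. 245.]
coupon end@16 [280. 380.]
coupon end lo [280. 388.]
```

View pics/s9.png

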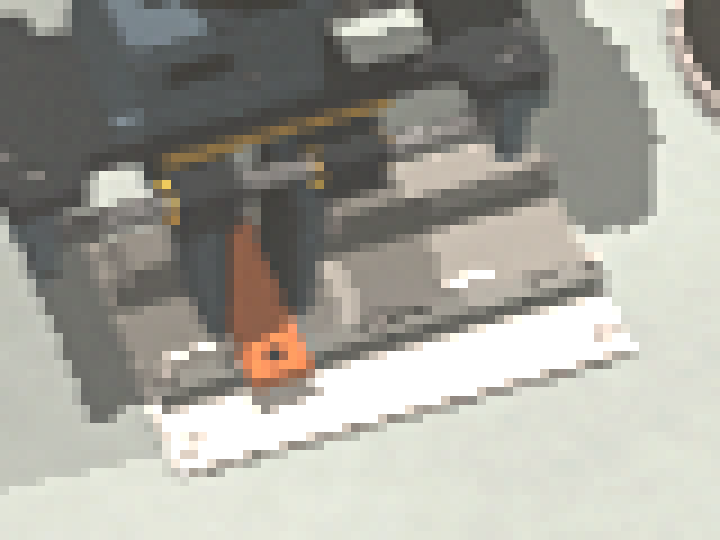

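Rack corners at (637,345) and (178,475) versus predicted (631,348) and (175,473), so I shift y by about +1 mm and set it down.

```bash
python3 -m crank '0.08 -0.05 0.2 0;0.08 -0.05 0.4 0;0.08 -0.05 0.55 0;0.08 -0.05 0.65 0;0.08 -0.05 0.65 0';python3 go.py 631.7 -32.6 25.4 84.4
```

```text
time: 19.85
eef_pos: [631.5, -32.4, 25.4]
orientation: [0.741, 0.672, 0.0, 0.0]
ft_force: [-1.8, 0.6, 8.3]
grip_width: 19.6
t 19.85 tcp [631.5 -32.4  25.4] yaw 84.4 tilt 0.01 w 19.6 F [-1.8  0.6  8.3] q6 -1.62
shift cm [-0.01  0.02 -0.  ] spin -0.0 rows>=0.0
```

```bash
python3 -m crank '0 0 0 0;0 0 -0.05 0;0 0 -0.05 0;0 0 -0.05 0' 40; python3 -m crank '0 0 -2 0;0 0 -6 0;0 0 -10 0;0 0 -10 0'; python3 go.py 392.5 282.5 90 69.7
python3 - <<'E'
from h import *
im=read_camera("scene")
cv2.imwrite("pics/s10.png",cv2.convertScaleAbs(cv2.resize(im[205:265,300:380,::-1],None,fx=9,fy=9,interpolation=cv2.INTER_NEAREST),alpha=1.6))
E
```

```text
time: 20.35
eef_pos: [631.5, -32.5, 25.3]
orientation: [0.741, 0.672, -0.0, -0.0]
ft_force: [-0.2, 0.5, -0.8]
grip_width: 36.5
time: 20.85
eef_pos: [633.3, -32.7, 128.4]
orientation: [0.741, 0.672, 0.002, 0.002]
ft_force: [-0.1, -0.3, -1.2]
grip_width: 36.4
t 20.85 tcp [633.3 -32.7 128.4] yaw 84.4 tilt 0.31 w 36.4 F [-0.1 -0.3 -1.2] q6 -1.62
shift cm [ 29.02 -27.06   3.69] spin 0.257 rows>=6.4
```

View pics/s10.png

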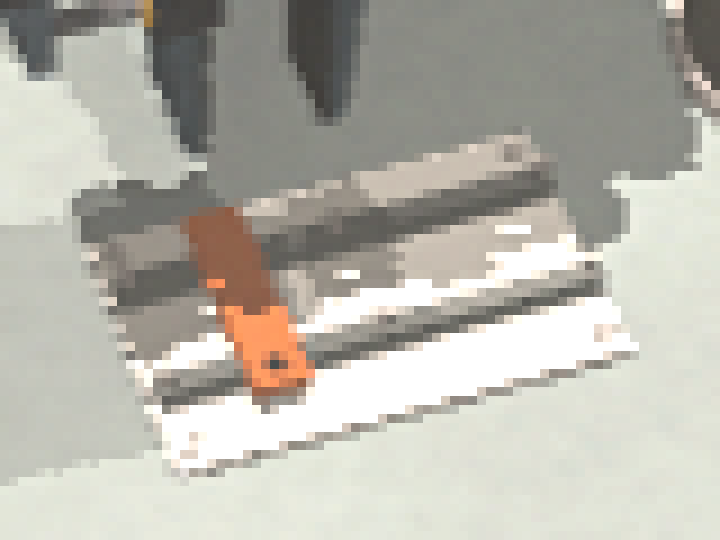

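First coupon is straight across both ribs, in the left bay. On to the second.

```bash
python3 -m crank '4 -3.8 0.5 0.04;8.4 -7.8 1 0.08;12.8 -11.8 1.5 0.12;17 -15.8 2 0.16;21.2 -19.8 2.5 0.2;25.5 -23.8 3 0.24;28 -26 4 0.257;29 -27 4.3 0.257' 55; python3 -m crank '0 0 0 0;0 0 0 0';  python3 go.py 392.7 283 10 69.7;python3 - <<'E'
from h import *
im=read_camera("scene")
cv2.imwrite("pics/s11.png",cv2.convertScaleAbs(cv2.resize(im[135:195,340:420,::-1],None,fx=9,fy=9,interpolation=cv2.INTER_NEAREST),alpha=1.6))
print([((proj("scene",p)-[340,135]+.5)*9).round() for p in([392.2,282.3,6],[392.2-38*.938,282.3+38*.347,6],[392.2+38*.938,282.3-38*.347,6])])
E
```

```text
time: 21.9
eef_pos: [389.2, 283.2, 81.1]
orientation: [0.82, 0.572, -0.001, -0.0]
ft_force: [0.7, -0.3, -0.4]
grip_width: 50.1
time: 22.15
eef_pos: [391.9, 281.8, 82.4]
orientation: [0.821, 0.571, 0.0, 0.0]
ft_force: [-0.1, 0.1, -0.1]
grip_width: 50.4
t 22.15 tcp [391.9 281.8  82.4] yaw 69.6 tilt 0.01 w 50.4 F [-0.1  0.1 -0.1] q6 -0.72
shift cm [0.14 0.03 7.24] spin -0.001 rows>=1.2
[array([368., 242.]), array([354., 175.]), array([383., 310.])]
```

View pics/s11.png

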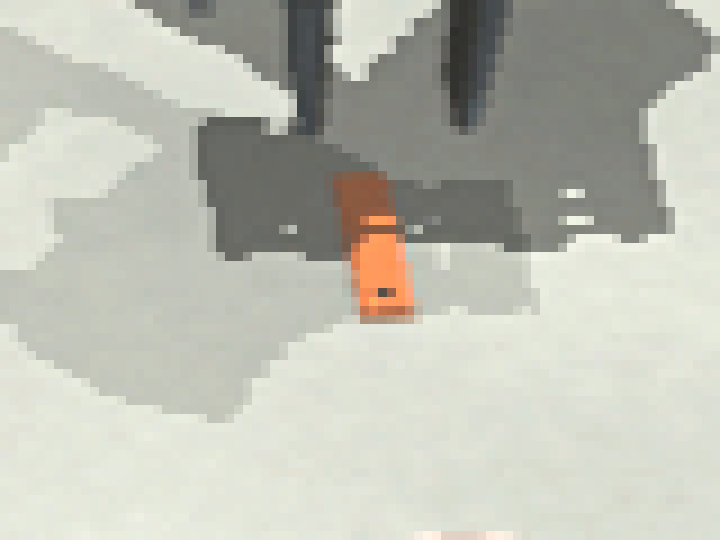

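The coupon centre at (374,242) versus predicted (368,242) is only sideways off, and the jaws centre that. Descend and grip.

```bash
python3 -m crank '0.14 0 3 0;0.14 0 5.5 0;0.14 0 6.8 0;0.14 0 7.2 0;0.14 0 7.2 0;0.14 0 7.2 0';python3 go.py 392.7 283 9.5 69.7
```

```text
time: 22.95
eef_pos: [392.0, 284.0, 11.0]
orientation: [0.821, 0.571, 0.001, 0.0]
ft_force: [0.1, -0.5, 0.7]
grip_width: 50.2
t 22.95 tcp [392. 284.  11.] yaw 69.7 tilt 0.06 w 50.2 F [ 0.1 -0.5  0.7] q6 -0.71
shift cm [-0.07  0.1   0.15] spin -0.001 rows>=0.0
```

```bash
python3 -m crank '0 0.08 0.12 0;0 0.08 0.12 0'; python3 -m crank '0 0.08 0 0;0 0.08 0 0;0 0.08 0 0;0 0.08 0 0;0 0.08 0 0;0 0.08 0 0' 5 30; python3 go.py 392.7 283 9.5 69.7
```

```text
time: 23.2
eef_pos: [392.5, 283.6, 9.3]
orientation: [0.821, 0.571, 0.0, 0.0]
ft_force: [0.7, -0.6, 0.2]
grip_width: 50.0
time: 23.95
eef_pos: [393.1, 283.3, 9.2]
orientation: [0.821, 0.571, 0.0, 0.0]
ft_force: [0.1, -0.2, -0.3]
grip_width: 19.3
t 23.95 tcp [393.1 283.3   9.2] yaw 69.7 tilt 0.00 w 19.3 F [ 0.1 -0.2 -0.3] q6 -0.71
shift cm [-0.04 -0.03 -0.03] spin -0.0 rows>=0.0
```

```bash
python3 -m crank '0 0 -1.5 0;0 0 -4 0;0 0 -7.5 0;0 0 -9 0;0 0 -9 0'; python3 go.py 639.5 47 95 84.4
```

```text
time: 24.58
eef_pos: [393.7, 283.6, 100.8]
orientation: [0.821, 0.571, 0.001, 0.0]
ft_force: [-0.5, -0.2, -1.2]
grip_width: 19.3
t 24.57 tcp [393.7 283.6 100.8] yaw 69.7 tilt 0.16 w 19.3 F [-0.5 -0.2 -1.2] q6 -0.71
shift cm [-13.65  31.27   0.61] spin -0.257 rows>=5.5
```

```bash
python3 -m crank '-1.2 2.8 0 -0.03;-3.2 7.4 0 -0.07;-5.4 12.4 0 -0.11;-7.6 17.4 0 -0.15;-9.8 22.4 0 -0.19;-11.7 26.8 0.2 -0.22;-13 29.8 0.5 -0.245;-13.6 31.2 0.5 -0.257'; python3 -m crank '0 0 0 0;0 0 0 0'; python3 go.py 639.5 47 31 84.4
```

```text
time: 25.58
eef_pos: [638.9, 46.0, 93.1]
orientation: [0.741, 0.671, -0.0, -0.0]
ft_force: [-0.0, 0.1, -1.6]
grip_width: 19.6
time: 25.82
eef_pos: [637.4, 48.3, 94.0]
orientation: [0.741, 0.672, -0.0, -0.0]
ft_force: [-0.1, -0.1, -0.7]
grip_width: 19.7
t 25.82 tcp [637.4  48.3  94. ] yaw 84.4 tilt 0.06 w 19.7 F [-0.1 -0.1 -0.7] q6 -1.49
shift cm [-0.11  0.23  6.3 ] spin 0.0 rows>=1.0
```

```bash
python3 -m crank '-0.1 0.15 3 0;-0.1 0.15 5 0;-0.1 0.15 6 0;-0.1 0.15 6.25 0;-0.1 0.15 6.25 0'; python3 go.py 639.5 47 25.2 84.4;python3 - <<'E'
from h import *
im=read_camera("scene")
cv2.imwrite("pics/s12.png",cv2.convertScaleAbs(cv2.resize(im[205:265,300:380,::-1],None,fx=9,fy=9,interpolation=cv2.INTER_NEAREST),alpha=1.6))
E
```

```text
time: 26.45
eef_pos: [640.0, 46.5, 32.2]
orientation: [0.741, 0.672, 0.0, 0.0]
ft_force: [0.5, 0.1, -1.4]
grip_width: 19.8
t 26.45 tcp [640.   46.5  32.2] yaw 84.4 tilt 0.04 w 19.8 F [ 0.5  0.1 -1.4] q6 -1.49
shift cm [ 0.05 -0.06  0.7 ] spin 0.0 rows>=0.1
```

View pics/s12.png

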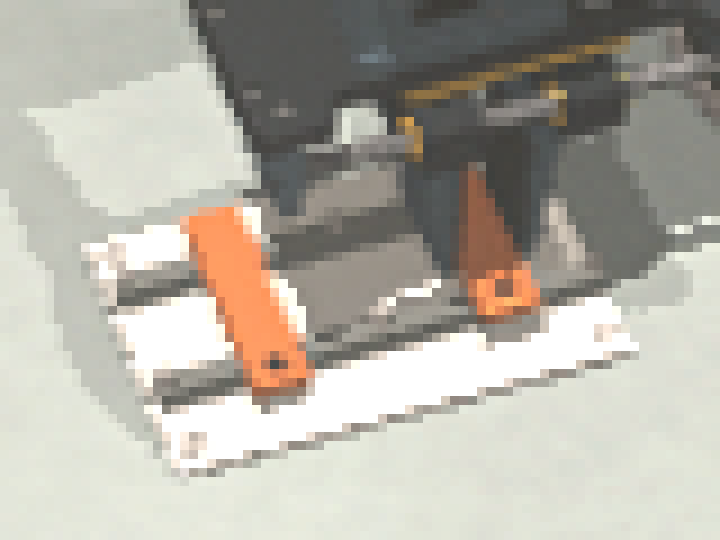

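Second coupon sits over the right bay at (505,290), matching the first. Set down.

```bash
python3 -m crank '0.05 -0.03 0.2 0;0.05 -0.03 0.42 0;0.05 -0.03 0.6 0;0.05 -0.03 0.7 0;0.05 -0.03 0.7 0';python3 go.py 639.5 47 25.2 84.4
```

```text
time: 27.12
eef_pos: [639.6, 46.7, 25.1]
orientation: [0.741, 0.672, 0.0, 0.0]
ft_force: [-3.2, -0.0, 7.4]
grip_width: 19.6
t 27.12 tcp [639.6  46.7  25.1] yaw 84.4 tilt 0.01 w 19.6 F [-3.2 -0.   7.4] q6 -1.49
shift cm [ 0.03 -0.01 -0.01] spin -0.0 rows>=0.0
```

```bash
python3 -m crank '0 0 0 0;0 0 -0.05 0;0 0 -0.05 0;0 0 -0.05 0' 40; python3 -m crank '0 0 -2 0;0 0 -6 0;0 0 -10 0;0 0 -10 0' ; python3 go.py 436 4 110 84.4
```

```text
time: 27.62
eef_pos: [639.6, 46.7, 25.1]
orientation: [0.741, 0.672, -0.0, -0.0]
ft_force: [-0.4, 0.1, 1.1]
grip_width: 36.2
time: 28.12
eef_pos: [641.4, 46.7, 128.3]
orientation: [0.741, 0.672, 0.002, 0.002]
ft_force: [0.2, -0.3, 0.0]
grip_width: 36.5
t 28.12 tcp [641.4  46.7 128.3] yaw 84.4 tilt 0.31 w 36.5 F [ 0.2 -0.3  0. ] q6 -1.49
shift cm [ -6.26 -20.03   1.72] spin -0.0 rows>=3.4
```

```bash
python3 -m crank '-1 -3.5 0 0;-2.8 -9 0.5 0;-4.6 -14.5 1 0;-5.8 -18.5 1.5 0;-6.2 -20 1.7 0;-6.2 -20 1.7 0;-6.2 -20 1.7 0' 95; python3 go.py 436 4 24 84.4;python3 - <<'E'
from h import *
im=read_camera("scene")
cv2.imwrite("pics/s13.png",cv2.convertScaleAbs(cv2.resize(im[150:265,270:390,::-1],None,fx=5,fy=5,interpolation=cv2.INTER_NEAREST),alpha=1.6))
print((proj("scene",[436,4,48])-[270,150]+.5)*5)
E
```

```text
time: 29.0
eef_pos: [436.2, 4.6, 108.2]
orientation: [0.741, 0.672, 0.0, 0.001]
ft_force: [-0.3, -0.4, -0.0]
grip_width: 86.7
t 29.00 tcp [436.2   4.6 108.2] yaw 84.4 tilt 0.08 w 86.7 F [-0.3 -0.4 -0. ] q6 -1.60
shift cm [-0.06 -0.02  8.42] spin 0.0 rows>=1.3
[211.19498767 176.46045759]
```

View pics/s13.png

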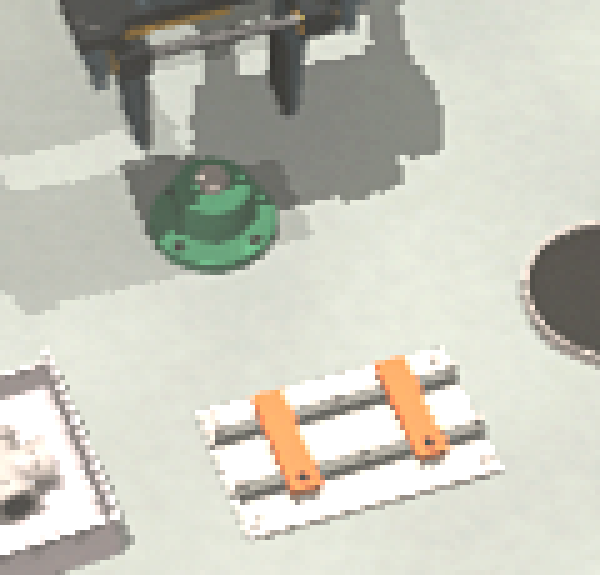

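Both coupons lie straight in their own bays; plug seen at (211,177), predicted (211,176). Descend on the cover.

```bash
python3 -m crank '-0.05 0 3 0;-0.05 0 5.5 0;-0.05 0 7.3 0;-0.05 0 8.2 0;-0.05 0 8.3 0;-0.05 0 8.3 0'; python3 go.py 436 4 24 84.4;python3 -m crank '0 0 0 0;0 0 0 0;0 0 0 0;0 0 0 0;0 0 0 0;0 0 0 0' 40 50;  python3 go.py 436 4 24 84.4
```

```text
time: 29.8
eef_pos: [434.9, 4.1, 25.6]
orientation: [0.741, 0.672, 0.0, 0.0]
ft_force: [-0.0, 0.1, -0.0]
grip_width: 86.9
t 29.80 tcp [434.9   4.1  25.6] yaw 84.4 tilt 0.04 w 86.9 F [-0.   0.1 -0. ] q6 -1.60
shift cm [0.   0.11 0.16] spin 0.0 rows>=0.0
time: 30.55
eef_pos: [434.5, 4.1, 25.2]
orientation: [0.741, 0.672, 0.0, 0.0]
ft_force: [-0.6, 0.8, 6.2]
grip_width: 51.0
t 30.55 tcp [434.5   4.1  25.2] yaw 84.4 tilt 0.01 w 51.0 F [-0.6  0.8  6.2] q6 -1.60
shift cm [0.01 0.15 0.12] spin -0.0 rows>=0.0
```

```bash
python3 -m crank '0 0 -1 0;0 0 -3 0;0 0 -5.5 0;0 0 -8 0;0 0 -9 0;0 0 -9 0'; python3 go.py 597.7 214 110 84.4
```

```text
time: 31.3
eef_pos: [434.6, 4.0, 115.4]
orientation: [0.741, 0.672, 0.0, 0.0]
ft_force: [-0.0, 0.9, -6.0]
grip_width: 51.3
t 31.30 tcp [434.6   4.  115.4] yaw 84.4 tilt 0.05 w 51.3 F [-0.   0.9 -6. ] q6 -1.60
shift cm [22.49 14.19  0.56] spin -0.0 rows>=4.3
```

```bash
python3 -m crank '1.6 1 0 0;4.6 2.9 0 0;8.5 5.4 0 0;12.5 7.9 0 0;16.4 10.4 0 0;19.6 12.4 0.2 0;21.8 13.7 0.4 0;22.5 14.2 0.5 0'; python3 -m crank '0 0 0 0;0 0 0 0'; python3 go.py 597.7 214 30.2 84.4
python3 - <<'E'
from h import *
im=read_camera("scene")
cv2.imwrite("pics/s14.png",cv2.convertScaleAbs(cv2.resize(im[140:260,340:460,::-1],None,fx=5,fy=5,interpolation=cv2.INTER_NEAREST),alpha=1.6))
E
```

```text
time: 32.3
eef_pos: [597.8, 215.9, 108.5]
orientation: [0.74, 0.672, -0.001, -0.0]
ft_force: [-1.2, -0.0, -6.0]
grip_width: 51.2
time: 32.55
eef_pos: [597.0, 213.5, 109.8]
orientation: [0.741, 0.672, -0.001, -0.0]
ft_force: [-0.2, -0.5, -5.6]
grip_width: 51.1
t 32.55 tcp [597.  213.5 109.8] yaw 84.4 tilt 0.07 w 51.1 F [-0.2 -0.5 -5.6] q6 -1.22
shift cm [0.06 0.07 7.96] spin -0.001 rows>=1.3
```

View pics/s14.png

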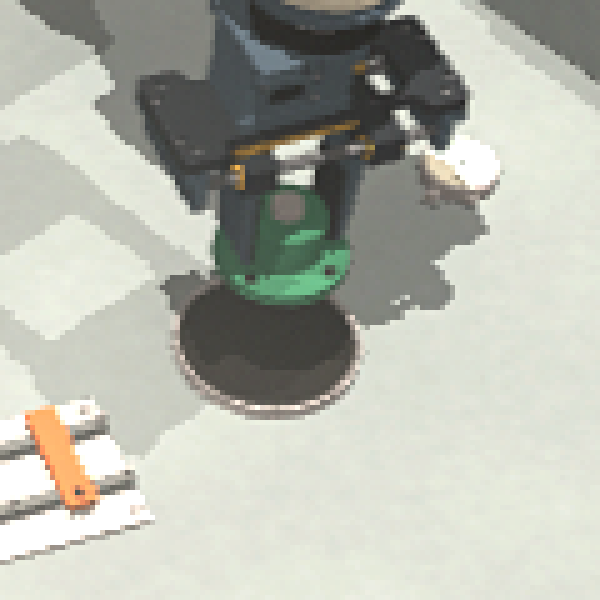

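The cover hangs level over the dish. After perspective it sits about 3 mm right of the dish centre (flange mid 284, expected 280), so I'll trim and lower.

```bash
python3 -m crank '-0.1 0.07 3 0;-0.1 0.07 5.5 0;-0.1 0.07 7 0;-0.1 0.07 7.4 0;-0.1 0.07 7.5 0;-0.1 0.07 7.5 0'; python3 go.py 597.7 212.5 30.2 84.4
python3 - <<'E'
from h import *
im=read_camera("scene")
cv2.imwrite("pics/s15.png",cv2.convertScaleAbs(cv2.resize(im[160:240,350:440,::-1],None,fx=7,fy=7,interpolation=cv2.INTER_NEAREST),alpha=1.6))
E
```

```text
time: 33.35
eef_pos: [598.8, 213.2, 35.9]
orientation: [0.741, 0.672, 0.001, 0.0]
ft_force: [0.0, -0.8, -5.6]
grip_width: 51.4
t 33.35 tcp [598.8 213.2  35.9] yaw 84.4 tilt 0.07 w 51.4 F [ 0.  -0.8 -5.6] q6 -1.22
shift cm [-0.08 -0.11  0.57] spin -0.0 rows>=0.1
```

View pics/s15.png

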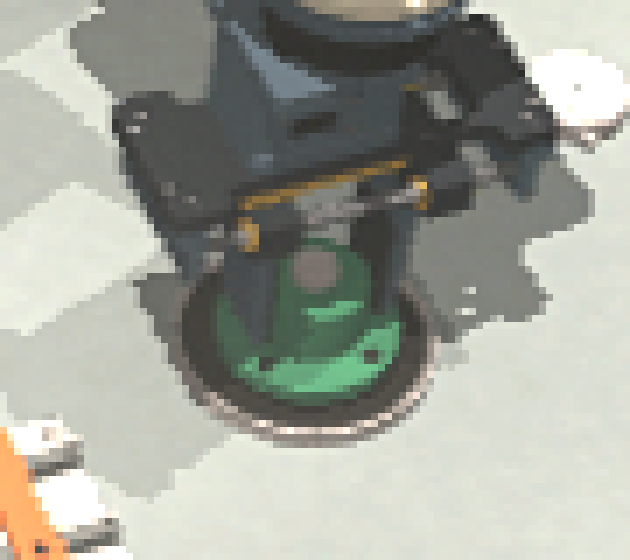

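Flange spans 217–403 and the dish 178–437: centred, with margin all round. Set down.

```bash
python3 -m crank '0 -0.05 0.2 0;0 -0.05 0.36 0;0 -0.05 0.48 0;0 -0.05 0.56 0;0 -0.05 0.58 0;0 -0.05 0.58 0'; python3 go.py 597.7 212.5 30.2 84.4
```

```text
time: 34.15
eef_pos: [597.8, 213.1, 30.3]
orientation: [0.741, 0.672, 0.0, 0.0]
ft_force: [-5.4, -2.5, 10.6]
grip_width: 51.4
t 34.15 tcp [597.8 213.1  30.3] yaw 84.4 tilt 0.02 w 51.4 F [-5.4 -2.5 10.6] q6 -1.22
shift cm [-0.06 -0.    0.01] spin -0.0 rows>=0.0
```

```bash
python3 -m crank '0 0 0 0;0 0 0 0;0 0 0 0;0 0 0 0;0 0 0 0' 85; python3 -m crank '0 0 -2 0;0 0 -6 0;0 0 -10 0;0 0 -14 0;0 0 -17 0;0 0 -17 0'; python3 go.py 350 350 200 84.4
```

```text
time: 34.78
eef_pos: [597.8, 213.1, 29.3]
orientation: [0.741, 0.672, -0.0, -0.0]
ft_force: [0.3, -0.1, 1.2]
grip_width: 77.2
time: 35.52
eef_pos: [599.0, 213.4, 201.9]
orientation: [0.741, 0.672, 0.002, 0.001]
ft_force: [-0.1, 0.0, -0.1]
grip_width: 77.5
t 35.52 tcp [599.  213.4 201.9] yaw 84.4 tilt 0.25 w 77.5 F [-0.1  0.  -0.1] q6 -1.22
shift cm [ 11.16 -26.12   0.09] spin -0.0 rows>=4.5
```

```bash
python3 -m crank '2.2 -5 0 0;4.4 -10 0 0;6.6 -15 0 0;9 -20 0 0;13 -24 0 0;17 -28 0 0;21 -32 0 0;25 -36 0 0'; python3 -m crank '2 -4 0 0;4 -6 0 0;4 -6 0 0;4 -6 0 0';python3 - <<'E'
from meas import *
o=get_obs();print(o["time"],o["eef_pos"],o["qvel"].round(3))
im=read_camera("scene");cv2.imwrite("pics/s16.png",cv2.convertScaleAbs(cv2.resize(im[140:290,170:450,::-1],(784,420),interpolation=cv2.INTER_CUBIC),alpha=1.4))
im=read_camera("top");cv2.imwrite("pics/t16.png",cv2.convertScaleAbs(cv2.resize(im[110:310,150:520,::-1],(777,420),interpolation=cv2.INTER_CUBIC),alpha=1.6))
mk=masks("top",im)
for c,a,b in blobs(mk["orange"],40,900):
    ob=outline("top",b,22);r=cv2.minAreaRect(ob);print("coupon",np.round(r[0],1),np.round(r[1],1),round(r[2],1))
hsv=cv2.cvtColor(im,cv2.COLOR_RGB2HSV);m=((hsv[...,0]>60)&(hsv[...,0]<95)&(hsv[...,1]>70)).astype(np.uint8)
for c,a,b in blobs(m,200,2000): print("green",c,a,cv2.minEnclosingCircle(outline("top",b,15)))
E
```

```text
time: 36.52
eef_pos: [262.4, 498.0, 198.5]
orientation: [0.741, 0.672, -0.0, 0.0]
ft_force: [1.6, -0.1, 0.2]
grip_width: 77.5
time: 37.02
eef_pos: [208.3, 542.1, 198.7]
orientation: [0.741, 0.672, -0.001, 0.0]
ft_force: [0.4, -0.2, -0.9]
grip_width: 77.3
37.025 [208.29401893 542.06461062 198.68314136] [-0.014 -0.008 -0.001  0.001  0.002  0.   ]
coupon [636.9  46. ] [19.8 72.6] 85.8
coupon [630.3 -33.8] [20.  72.7] 85.2
coupon [357.1 564.9] [ 8.7 38.8] 11.4
coupon [331.8 711.9] [87.6 28. ] 72.1
green [242.56661992 162.69004208] 713 ((598.5498657226562, 211.63754272460938), 43.731834411621094)
```

View pics/s16.png

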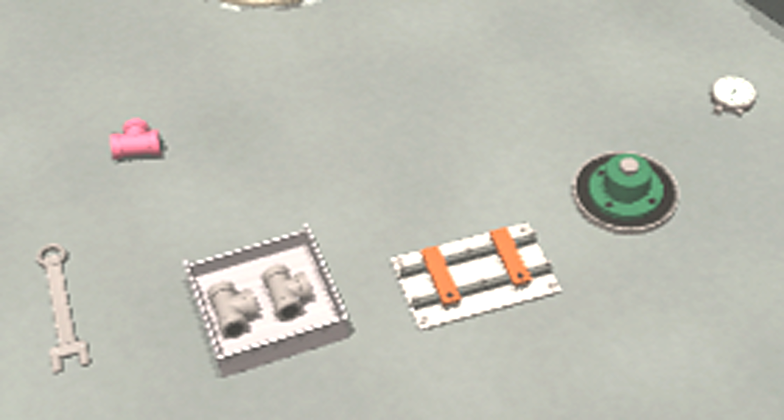

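View pics/t16.png

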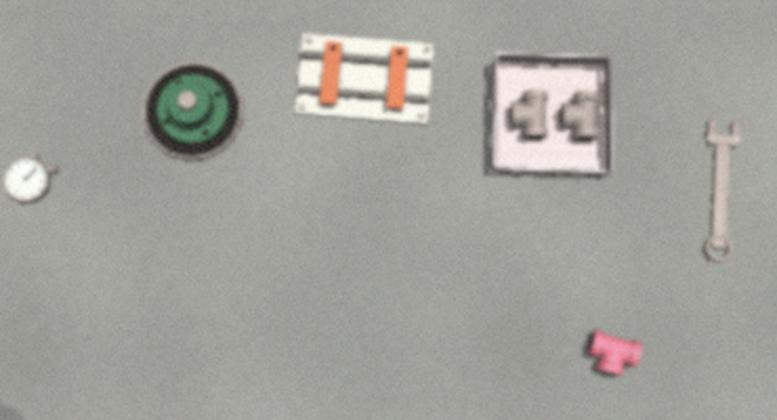

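Both views show everything in place. The tees are flat in the bin, and the coupons lie straight across the ribs, one in each bay at (331,73) and (397,78). The cover is centred in the dish at (192,110), and the stopwatch, spanner and pink tee have not moved. Handing in.

Run:
```python
from rig import *
print(job_done())
```

```text
the job is handed in; nothing more can be done
None
```

I handed the job in at about 37 s of the 115 s allowed. `job_done` gives no verdict, so the only evidence is my own checks below.

- **Tees:** both grey tees lie flat and apart in the bin, placed before anything else. I left the pink one alone. I checked them in both pictures, but did not measure their final position.
- **Coupons:** each lies straight across both ribs in its own bay. The two are 80 mm apart, as they should be, at 85–86° against the rack's 84.4°. They measured 1–2 mm from the bay centres along their length. I put that down to the colour mask, which read 72.6 mm for a 76 mm part, but did not confirm it.
- **Cover:** it sits dome up and flat in the dish, within about 2 mm of the dish's measured centre.
- **Forces and clearance:** the largest wrist force I read was about 13 N, while setting down. The arm ended clear, touching nothing.
- **Bystanders:** the stopwatch and spanner look unmoved in both final pictures.
- **Disagreement:** the two cameras differed by up to 7 mm on some points. I worked mainly from the top view and corrected against the scene view as I went.

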